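Cull bad printing blocks and lock the tray

TASK

Two of the six printing blocks in the tray are no good: one has a broken corner and one is too short. Take both out and lay them flat, face up and side by side, on the bottom of the yellow scrap tub, leaving the good blocks lying where they are and disturbing nothing else on the bench. Then swing the tray's red fastener handle clockwise over its cam until it drops fully home in its low notch.

Things in the scene. Friction and masses are not known exactly. Their poses are not given: they have to be found in the camera images.
- galley: low tray, aluminium floor with dark wood rim, 200 mm (its x) by 290 mm (its y) outside, rim 6 mm thick and 20 mm high, floor 6 mm above the bench; fixed to the bench. Origin: centre of its underside on the bench, z up. Six printing blocks lie on its floor in two rows of three, about 85 mm apart. A sash-type fastener sits beside its +y rim
- chipped: bad printing block with a broken corner: like the sound ones (60 x 30 x 24 mm) but with a 20 x 16 mm corner missing through its whole height, at its +x +y corner. Origin: centre of the underside of the whole 60 x 30 outline; x along its length, y across its width, z up. Its full 30 mm width remains from its -x end to 10 mm on the +x side of the origin. About 50 g
- short: bad printing block, too short: 42 x 30 mm, otherwise like the sound ones (24 mm high). Origin: centre of its underside; x along its 42 mm length, y across its width, z up. About 50 g
- good0: a sound printing block: 60 x 30 mm maple block 20 mm thick with a 4 mm red or grey lino face on top (24 mm high in all), lying face up in the tray. Origin: centre of its underside; x along its length, y across its 30 mm width, z up
- good1: a sound printing block: 60 x 30 mm maple block 20 mm thick with a 4 mm red or grey lino face on top (24 mm high in all), lying face up in the tray. Origin: centre of its underside; x along its length, y across its 30 mm width, z up
- good2: a sound printing block: 60 x 30 mm maple block 20 mm thick with a 4 mm red or grey lino face on top (24 mm high in all), lying face up in the tray. Origin: centre of its underside; x along its length, y across its 30 mm width, z up
- good3: a sound printing block: 60 x 30 mm maple block 20 mm thick with a 4 mm red or grey lino face on top (24 mm high in all), lying face up in the tray. Origin: centre of its underside; x along its length, y across its 30 mm width, z up
- tub: yellow open scrap tub fixed on the bench to the right of the tray, 230 mm (its x) by 150 mm (its y) outside, 35 mm high, walls and floor 5 mm thick. Origin: centre of its underside, z up
- fastener_hub (a point): on the vertical turning axis of the fastener, 30 mm above the bench; 176 mm from the tray's origin along the tray's +y. Its axes are the tray's
- fastener_knob (a point): centre of the top of the fastener's black upright grip post (16 mm diameter, 75 mm from the turning axis). The post's top is 85 mm above the bench at the start; it rises from a red flat arm whose top is 34 mm above the bench. Both ride up 8 mm over the cam and end about 3 mm below their starting height
- fastener (a joint): turn of the handle, rad, clockwise from above. At 0 the red arm points from its axis along the tray's -x (open); at the stop, 1.5, about along the tray's +y, away from it (locked). Starts at 0 to 0.25. The arm climbs the brass cam from 0.3 to 0.96, crest to 1.22, then drops, sprung, into the notch at 1.45 to 1.5. About 3 N at the post; it stays where left before the notch
- fastener_lift (a joint): height of the handle over its starting level, m: 0 at turn 0, +0.008 on the cam's crest, -0.003 down in the notch. It follows the turn; nothing has to lift it
- cup: white paper cup beyond the tray, 72 mm wide, 90 mm high; origin centre of its underside. Bystander
- cap: blue plastic cap, 38 mm wide, 13 mm high, between tray and tub; origin centre of its underside. Bystander
- weight: brass weight, 40 mm wide, 22 mm high, between tray and tub; origin centre of its underside. Bystander
- jar: amber jar with black lid, 60 mm wide, 80 mm high, beyond the tray; origin centre of its underside. Bystander
- ink: red ink bottle, 54 mm wide, 150 mm high, beyond tray and tub; origin centre of its underside. Bystander
- brush: brush lying near the robot on its left, along its x. Bystander
- folder: white flat folder, 150 x 24 x 6 mm, lying beyond the tray; origin centre of its underside. Bystander
Mind the look-alikes: they are no part of the job. What is shaped like the short but black or purple is not meant.

How it is judged:
By the outcome, as a careful person would: the job done as asked, in the order asked, and still so for the second after the job is handed in, with the robot touching nothing.
It also fails if it takes over 72 s, if anything falls off the work surface, if the arm or the gripper's body presses on something with over 40 N, if the wrist force passes 120 N, or if a joint passes its speed limit or range.

ROBOT

A 6-joint arm with a two-finger parallel gripper is mounted at the origin on the work surface. World frame = base frame: x ahead of the robot, y to its left, z up, the work surface at z = 0. Lengths are in m, angles in rad, forces in N, time in s.
With the tool pointing down it reaches from about 0.325 to 1 m from the base axis. Payload 5.1 kg.
Tool frame: the origin (TCP) lies between the finger pads; the fingertips stand 11 mm ahead of it and the grasp point (between the pads) lies 8 mm behind it (manip.nose_length is the distance from the TCP to the fingertips, in m); z points along the fingers, y is the direction in which the jaws open and shut (so a half turn about z gives the same grasp; the last joint's range is limited). The gripper opens to 85 mm and grips with 20 to 120 N. Pads are 22 mm wide; open, the fingers measure 114 mm over their backs; the gripper's body (76 mm by 85 mm) begins 54 mm behind the grasp point. The pads swing forward as they close: fully open they stand 13 mm farther back than shut.
Start: joints at [-1.369, 0.124, 1.65, -0, 1.367, -0.083], TCP at [0.183, -0.624, 0.242] pointing down, gripper open.
Joint ranges: [-2.61, 2.61], [-1.02, 2.33], [0.03, 2.71], [-1.35, 4.49], [0.32, 2.68], [-2.91, 2.91]. Speed limits (rad/s): [2.57, 2.57, 3.14, 3.14, 3.14, 3.14].

INTERFACE

Orientations are given as a rotation vector (axis times angle).
In Python, from cell import manip, planner, sensors, eyes, ticket gives the robot as it stands. Calls block until the motion is done:
- manip.move_pose(position, orientation): joint-space move of the TCP to a pose.
- manip.servo_line(position, speed=0.15, rot=None, guard=None): straight line of the TCP; rot=None keeps the orientation; speed is the mean speed in m/s. With guard (N) it stops when the force on the tool has changed by that much, and returns True; else False.
- manip.move_j(angles): joint-space move.
- manip.open_gripper() and manip.close(strength=None): open the fingers fully, or close them until they stop; strength is the grip in N (None keeps the last).
- manip.wait(seconds).
- planner.solve_ik(position, orientation): joint angles nearest the present ones, or None.
- sensors.sense(): the state.
- eyes.capture(name): name is "side" or "top" or "wrist"; returns a dict with "img" (400x640x3 uint8, blue, green, red), "depth" (400x640 float32, m along the optical axis (not along the pixel's ray), 0 where there is no reading), "intrinsics" (3x3 intrinsics, pixels), "pose" (4x4, takes a point from camera to world coordinates); the wrist camera has in their place "tool_from_camera" (4x4, takes a point from camera to tool coordinates, whose origin is the TCP and whose axes are the flange's). Camera axes: x right, y down, z forward; pixel columns grow to the right and rows downward; lengths in m; the calibration is good to about 2 mm. A picture is of the moment at which its call begins: read the wrist's pose just before it.
A pose or a line that the arm cannot do raises manip.PlanningError and nothing moves.
- ticket.finish_job(): hands the job in, once; it reports no verdict.
The state is a dict: "clock": time; "q": joint angles; "qvel": joint speeds; "joint_torque": joint torques, N m; "tcp_pos": TCP position; "eef_rot": TCP orientation; "force": force on the tool from outside, world axes, zero at the start; "torque": the same for the moment, N m; "grip_width": finger opening in m.
Only numpy, scipy, OpenCV 4.12 (cv2) and the standard library are available. Lean on these libraries where they do the work, as an engineer would, in place of code of your own. Each camera call takes 0.05 s, during which the arm holds its last target. There are 200 camera calls.

## Working session

There is one attempt and no reset: what is moved stays moved. The work goes in short steps, each a Python script; the robot and the scene stay as the last script left them, time stands still between calls to the robot, and variables do not carry over. Pictures are saved under pics/ and viewed, about 8 in all and at most 12, crops included, and the job is handed in when it is done.

```bash
ls; mkdir -p pics; python3 - <<'E'
from cell import manip, planner, sensors, eyes, ticket
import cv2,numpy as np,pickle
for n in ("top","side"):
    c=eyes.capture(n); cv2.imwrite(f"pics/{n}0.png",c["img"]); pickle.dump(c,open(f"pics/{n}0.pkl","wb"))
    print(n,c["intrinsics"].round(1).tolist(),c["pose"].round(3).tolist())
s=sensors.sense();print(s["clock"],s["eef_rot"],s["tcp_pos"],s["grip_width"],manip.nose_length)
E
```

```text
pics
top [[501.8, 0.0, 313.1], [0.0, 501.8, 202.3], [0.0, 0.0, 1.0]] [[-0.039, -0.979, 0.203, 0.301], [-0.999, 0.037, -0.012, -0.038], [0.004, -0.203, -0.979, 1.224], [0.0, 0.0, 0.0, 1.0]]
side [[471.5, 0.0, 314.2], [0.0, 471.5, 195.2], [0.0, 0.0, 1.0]] [[-0.883, -0.351, 0.311, 0.117], [-0.469, 0.666, -0.581, 0.737], [-0.003, -0.659, -0.753, 1.109], [0.0, 0.0, 0.0, 1.0]]
0.1 [-3.10789614e+00 -4.45628938e-01  2.32221652e-04] [ 0.18249598 -0.62329094  0.24115011] 0.08548763503531158 0.011
```

View pics/top0.png

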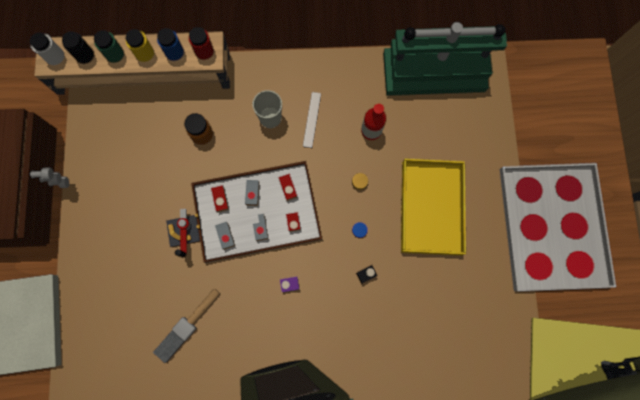

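View pics/side0.png

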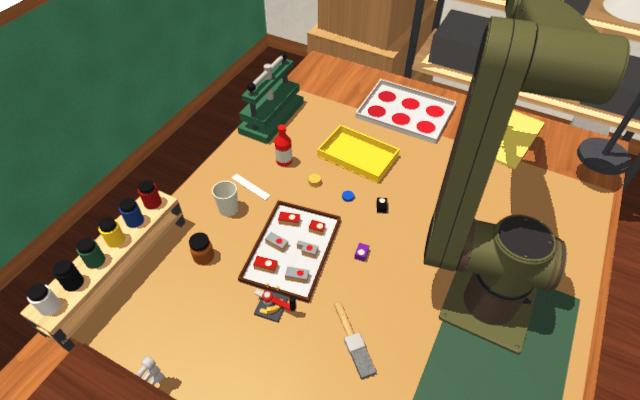

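The top view shows the tray centred at about (256,211), with red blocks at (220,200), (289,188) and (293,223), and grey blocks at (252,193), (225,236) and (261,228). The tub is at (434,207). The fastener hub is at about (183,230) with its black knob at (181,252). The purple (290,285) and black (367,275) pieces outside the tray are look-alikes.

Candidates are (293,223) for short, since it is in the tray and clearly shorter, and (261,228) for chipped, since it has a notch. I'll confirm both in an enlarged crop.

```bash
python3 - <<'E'
import cv2
a=cv2.imread("pics/top0.png")[155:275,160:330]
cv2.imwrite("pics/crop1.png",cv2.resize(a,None,fx=4.7,fy=4.7,interpolation=cv2.INTER_CUBIC))
E
```

```text
(no output)
```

View pics/crop1.png

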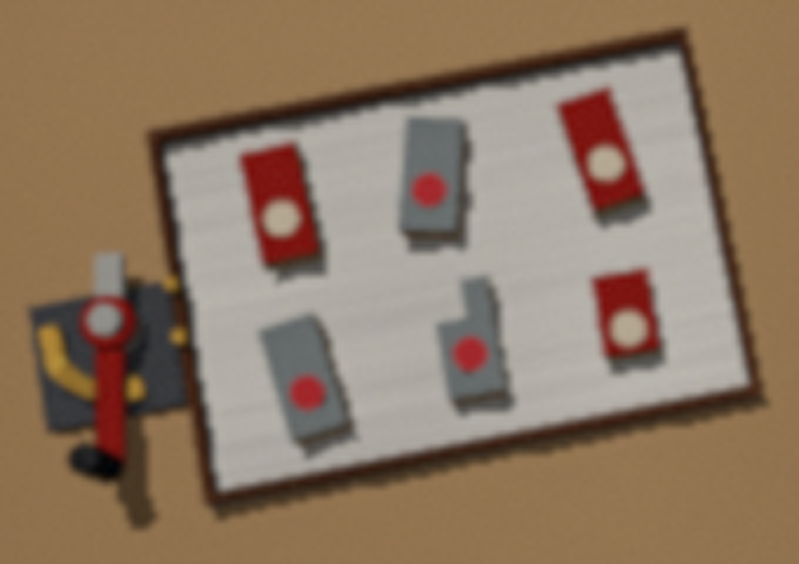

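The crop confirms it: chipped is the grey block with a notch at its upper left, at about (261,228), and short is the stubby red block at (293,223). The other four are whole. The fastener arm points down with its knob at the lower end. Next I'll take coarse positions, then a wrist view above the tray.

```bash
cat > h.py <<'E'
import numpy as np,cv2
from scipy.spatial.transform import Rotation as R
def cast(K,T,px,z):
    px=np.atleast_2d(np.asarray(px,float))
    d=np.c_[(px-[K[0,2],K[1,2]])/[K[0,0],K[1,1]],np.ones(len(px))]@T[:3,:3].T
    return T[:3,3]+d*((z-T[2,3])/d[:,2])[:,None]
def down(yaw):  # tool z down, jaw axis (tool y) at angle yaw in world
    y=np.array([np.cos(yaw),np.sin(yaw),0]);z=np.array([0,0,-1.]);return R.from_matrix(np.c_[np.cross(y,z),y,z]).as_rotvec()
def wristcap(eyes,sensors):
    s=sensors.sense();c=eyes.capture("wrist")
    T=np.eye(4);T[:3,:3]=R.from_rotvec(s["eef_rot"]).as_matrix();T[:3,3]=s["tcp_pos"]
    return c,T@c["tool_from_camera"]
def rect(K,T,cnt,z):
    p=cast(K,T,cnt.reshape(-1,2),z)[:,:2]
    (c,(w,h),a)=cv2.minAreaRect((p*1000).astype(np.float32))
    if w<h: w,h,a=h,w,a+90
    return np.array(c)/1000,w,h,(a+90)%180-90   # long axis angle deg
E
python3 - <<'E'
from h import *
import pickle
c=pickle.load(open("pics/top0.pkl","rb"));K,T=c["intrinsics"],c["pose"]
for n,p,z in [("tray corners",[(194,183),(306,162),(321,240),(205,261)],.02),("blocks",[(220,199),(252,193),(288,188),(225,236),(261,229),(293,222)],.03),
 ("hub",[(182,223)],.04),("knob",[(179,253)],.085),("tub corners",[(404,160),(465,161),(464,255),(402,252)],.035),("cap/wt",[(360,230),(360,181)],.015),("cup",[(268,103)],.09),("jar",[(198,124)],.08),("folder",[(318,93),(308,147)],.006),("ink",[(378,110)],.15),("purple/black",[(290,285),(367,275)],.024),("brush",[(217,292),(165,355)],.01)]:
    print(n,cast(K,T,p,z)[:,:2].round(3).tolist())
d=c["depth"];print(d[223,182],d[253,179],d[207,434],d[211,256])
from cell import eyes
print(eyes.capture("wrist")["tool_from_camera"].round(3).tolist(),)
E
```

```text
tray corners [[0.61, 0.24], [0.653, -0.039], [0.456, -0.068], [0.417, 0.212]]
blocks [[0.565, 0.174], [0.577, 0.096], [0.586, 0.008], [0.474, 0.162], [0.487, 0.075], [0.501, -0.002]]
hub [[0.507, 0.263]]
knob [[0.431, 0.257]]
tub corners [[0.645, -0.28], [0.636, -0.43], [0.406, -0.405], [0.418, -0.258]]
cap/wt [[0.478, -0.164], [0.6, -0.171]]
cup [[0.783, 0.047]]
jar [[0.74, 0.217]]
folder [[0.842, -0.076], [0.696, -0.045]]
ink [[0.731, -0.206]]
purple/black [[0.352, 0.01], [0.368, -0.173]]
brush [[0.343, 0.185], [0.203, 0.305]]
1.1991166 1.1387448 1.2424521 1.2418783
[[0.001, -0.95, -0.313, 0.081], [1.0, 0.001, 0.001, 0.001], [-0.0, -0.313, 0.95, -0.132], [0.0, 0.0, 0.0, 1.0]]
```

```bash
python3 - <<'E'
from h import *
from cell import manip,planner,sensors,eyes
import pickle
manip.move_pose([0.45,0.05,0.30],down(np.radians(98)))
c,T=wristcap(eyes,sensors);c["pose"]=T;pickle.dump(c,open("pics/w0.pkl","wb"));cv2.imwrite("pics/w0.png",c["img"])
print(sensors.sense()["clock"],sensors.sense()["tcp_pos"],c["intrinsics"].round(1).tolist(),T[:3,3])
E
```

```text
2.775 [0.45016807 0.04947941 0.29992548] [[311.6, 0.0, 314.6], [0.0, 311.6, 196.8], [0.0, 0.0, 1.0]] [0.37103103 0.038068   0.43223882]
```

View pics/w0.png

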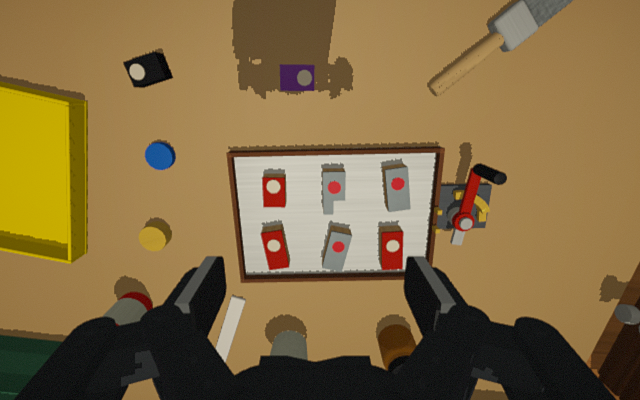

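The wrist view is inverted. Short is at (274,189), chipped at (333,188), the fastener hub at (464,223) and the knob top at about (490,174). The post leans outward in perspective. Next I'll measure with masks in both views.

```bash
python3 - <<'E'
from h import *
import pickle
for n,roi in (("top0",(195,165,320,258)),("w0",(240,155,436,272))):
    c=pickle.load(open(f"pics/{n}.pkl","rb"));K,T,im=c["intrinsics"],c["pose"],c["img"]
    hsv=cv2.cvtColor(im,cv2.COLOR_BGR2HSV);h,s,v=cv2.split(hsv)
    R_=((h<8)|(h>172))&(s>130)&(v>80)
    for p in ([(252,183),(237,180)] if n=="top0" else [(345,190),(340,230)]): print("hsv",hsv[p[1],p[0]])
    G=(s<55)&(v>60)&(v<(150 if n=="top0" else 175))&(h>80)
    for nm,m in(("red",R_),("grey",G)):
        q=np.zeros_like(h);x0,y0,x1,y1=roi;q[y0:y1,x0:x1]=m[y0:y1,x0:x1]*255
        if nm=="grey": q=cv2.morphologyEx(q|0,cv2.MORPH_OPEN,np.ones((2,2),np.uint8)) 
        cs,_=cv2.findContours(q,cv2.RETR_EXTERNAL,cv2.CHAIN_APPROX_NONE)
        for k in cs:
            if cv2.contourArea(k)>100:
                ctr,w,hh,a=rect(K,T,k,.03);print(n,nm,k.reshape(-1,2).mean(0).round(),ctr.round(4),round(w,1),round(hh,1),round(a,1))
    Y=((h>20)&(h<35)&(s>180)&(v>80)).astype(np.uint8)*255
    cs,_=cv2.findContours(Y,cv2.RETR_EXTERNAL,cv2.CHAIN_APPROX_NONE);k=max([k for k in cs if (n!="top0" or k[:,0,1].max()<300)],key=cv2.contourArea)
    print("tub",[x for x in rect(K,T,k,.035)],k.reshape(-1,2).min(0),k.reshape(-1,2).max(0))
    D=((h<20)|(h>170))&(v<85)&(s>60);x0,y0,x1,y1=(187,155,328,265) if n=="top0" else (222,140,452,288)
    q=np.zeros_like(h);q[y0:y1,x0:x1]=D[y0:y1,x0:x1]*255
    W=np.zeros_like(h);W[y0:y1,x0:x1]=((s<40)&(v>150))[y0:y1,x0:x1]*255
    cs,_=cv2.findContours(W,cv2.RETR_EXTERNAL,cv2.CHAIN_APPROX_NONE);k=max(cs,key=cv2.contourArea);print("floor",rect(K,T,k,.006))
    B=(v<45);x0,y0,x1,y1=(168,240,192,262) if n=="top0" else (470,160,512,190)
    q=np.zeros_like(h);q[y0:y1,x0:x1]=B[y0:y1,x0:x1]*255
    cs,_=cv2.findContours(q,cv2.RETR_EXTERNAL,cv2.CHAIN_APPROX_NONE);k=max(cs,key=cv2.contourArea);print("knob px",k.reshape(-1,2).min(0),k.reshape(-1,2).max(0))
w=pickle.load(open("pics/w0.pkl","rb"));print("knob",cast(w["intrinsics"],w["pose"],[(500,178)],.085),"hub",cast(w["intrinsics"],w["pose"],[(464,223)],.042))
E
```

```text
hsv [ 90  10 106]
hsv [ 15  18 174]
top0 red [293. 222.] [ 0.5023 -0.0021] 41.2 26.5 6.4
top0 red [219. 198.] [0.5669 0.1756] 58.4 28.1 12.4
top0 red [287. 187.] [0.5895 0.0089] 59.5 26.3 17.7
top0 grey [224. 231.] [0.4853 0.1653] 32.6 24.8 17.8
tub [array([ 0.52741144, -0.34164178]), 231.5390625, 153.0430145263672, -5.0062255859375] [401 159] [465 254]
floor (array([0.53569391, 0.08862143]), 275.68634033203125, 181.50257873535156, -80.95683574676514)
knob px [176 251] [185 256]
hsv [ 26  21 184]
hsv [ 18 143 102]
w0 red [392. 250.] [0.5677 0.1785] 60.9 29.3 11.9
w0 red [275. 249.] [0.5903 0.0111] 60.2 29.8 17.4
w0 red [334. 187.] [0.4852 0.0801] 16.6 16.4 -67.4
w0 red [397. 183.] [0.4685 0.1632] 16.4 15.3 -82.0
w0 red [274. 192.] [5.031e-01 3.000e-04] 41.3 29.3 7.6
tub [array([ 0.52984796, -0.3057157 ]), 236.1982421875, 120.57605743408203, -5.000907897949219] [ 0 81] [ 87 263]
floor (array([0.53663312, 0.09039497]), 277.5868835449219, 183.70346069335938, -80.72648620605469)
knob px [473 164] [505 183]
knob [[0.43221928 0.26187489 0.085     ]] hub [[0.50736521 0.26167117 0.042     ]]
```

```bash
python3 - <<'E'
from h import *
import pickle
for n,roi in (("top0",(240,212,280,245)),("top0",(240,176,270,208)),("w0",(318,158,352,216)),("w0",(380,156,416,215))):
    c=pickle.load(open(f"pics/{n}.pkl","rb"));K,T,im=c["intrinsics"],c["pose"],c["img"]
    x0,y0,x1,y1=roi;h,s,v=cv2.split(cv2.cvtColor(im[y0:y1,x0:x1],cv2.COLOR_BGR2HSV))
    f=np.percentile(v,90);m=(((s<40)&(h>60)&(v>50)&(v<f*.88))|(((h<8)|(h>172))&(s>130)&(v>80))).astype(np.uint8)*255
    m=cv2.morphologyEx(m,cv2.MORPH_OPEN,np.ones((3,3),np.uint8))
    cs,_=cv2.findContours(m,cv2.RETR_EXTERNAL,cv2.CHAIN_APPROX_NONE);k=max(cs,key=cv2.contourArea)+[x0,y0]
    ctr,w,hh,a=rect(K,T,k,.03);print(n,roi,f,cv2.contourArea(k),k.reshape(-1,2).min(0),k.reshape(-1,2).max(0),ctr.round(4),round(w,1),round(hh,1),round(a,1))
E
```

```text
top0 (240, 212, 280, 245) 179.0 39.5 [259 215] [264 225] [0.5091 0.0739] 24.7 12.0 -1.0
top0 (240, 176, 270, 208) 178.0 147.5 [246 181] [257 203] [0.5793 0.0973] 55.0 26.7 -2.2
w0 (318, 158, 352, 216) 203.0 106.0 [328 182] [340 193] [0.4859 0.0804] 16.3 15.4 -82.0
w0 (380, 156, 416, 215) 199.0 109.5 [391 178] [403 189] [0.4685 0.1632] 16.4 15.3 -82.0
```

```bash
python3 - <<'E'
from h import *
import pickle
c=pickle.load(open("pics/w0.pkl","rb"));K,T,im=c["intrinsics"],c["pose"],c["img"].astype(int)
print(im[206,322:348].tolist())
b,g,r=im[...,0],im[...,1],im[...,2]
for x0,y0,x1,y1 in((318,158,352,216),(380,156,416,215)):
    m=(((b-r)>0)|((r-b)>90)&((r-g)>70)).astype(np.uint8)[y0:y1,x0:x1]*255
    m=cv2.morphologyEx(m,cv2.MORPH_OPEN,np.ones((3,3),np.uint8))
    k=max(cv2.findContours(m,cv2.RETR_EXTERNAL,cv2.CHAIN_APPROX_NONE)[0],key=cv2.contourArea)+[x0,y0]
    print(rect(K,T,k,.03),k.reshape(-1,2).min(0),k.reshape(-1,2).max(0))
E
```

```text
[[115, 129, 135], [108, 119, 121], [134, 140, 136], [136, 144, 138], [137, 143, 138], [135, 141, 137], [136, 143, 137], [136, 144, 138], [136, 144, 138], [135, 142, 135], [136, 142, 137], [157, 169, 169], [182, 196, 200], [185, 199, 202], [181, 196, 199], [183, 197, 200], [183, 197, 200], [182, 197, 200], [182, 196, 200], [181, 195, 199], [181, 195, 199], [183, 197, 200], [183, 197, 200], [183, 196, 199], [182, 196, 200], [182, 196, 200]]
(array([0.48585068, 0.08039447]), 16.25383949279785, 15.44196891784668, -81.97989082336426) [328 182] [340 193]
(array([0.46853036, 0.16324898]), 16.445987701416016, 15.311690330505371, -81.98010921478271) [391 178] [403 189]
```

```bash
python3 - <<'E'
from h import *
import pickle
c=pickle.load(open("pics/w0.pkl","rb"));K,T,im=c["intrinsics"],c["pose"],c["img"].astype(int)
b,g,r=im[...,0],im[...,1],im[...,2]
for x0,y0,x1,y1 in((318,158,352,218),(380,156,416,215)):
    m=(((b-r)>-9)&(g<165)&(g>85)|((r-b)>90)&((r-g)>70)).astype(np.uint8)[y0:y1,x0:x1]*255
    m=cv2.morphologyEx(m,cv2.MORPH_CLOSE,np.ones((3,3),np.uint8))
    m=cv2.morphologyEx(m,cv2.MORPH_OPEN,np.ones((3,3),np.uint8))
    k=max(cv2.findContours(m,cv2.RETR_EXTERNAL,cv2.CHAIN_APPROX_NONE)[0],key=cv2.contourArea)+[x0,y0]
    print(rect(K,T,k,.03),k.reshape(-1,2).min(0),k.reshape(-1,2).max(0))
E
```

```text
(array([0.49346222, 0.08112975]), 58.190982818603516, 29.30716323852539, 8.02244758605957) [323 172] [345 213]
(array([0.47660223, 0.16560234]), 60.311031341552734, 30.052650451660156, 16.640399932861328) [385 167] [409 211]
```

```bash
cat >> h.py <<'E'
TUB=np.array([.5274,-.3416]);TY=np.radians(-5)
def transfer(manip,sensors,ctr,yaw,along,toff,across=0.):
    u=np.array([np.cos(yaw),np.sin(yaw)]);v=np.array([-u[1],u[0]])
    p=np.array(ctr)+along*u+across*v
    rv=down(yaw+np.pi/2)
    manip.move_pose([*p,.11],rv)
    print("guard",manip.servo_line([*p,.021],speed=.15,guard=15))
    manip.close(40);s=sensors.sense();print("closed",s["grip_width"],s["tcp_pos"])
    manip.servo_line([*p,.16],speed=.2);print("lifted",sensors.sense()["grip_width"])
    jy=TY+np.pi; bx=jy-np.pi/2
    q=TUB+toff*np.array([np.cos(TY),np.sin(TY)])+along*np.array([np.cos(bx),np.sin(bx)])
    manip.move_pose([*q,.15],down(jy))
    print("guard",manip.servo_line([*q,.0205],speed=.1,guard=5),sensors.sense()["tcp_pos"])
    manip.open_gripper();manip.servo_line([*q,.15],speed=.2)
    print("clock",sensors.sense()["clock"],"q6",sensors.sense()["q"][5])
E
python3 - <<'E'
from h import *
from cell import manip,sensors
transfer(manip,sensors,[.4935,.081],np.radians(8),-.005,.04)
E
```

```text
guard False
closed 0.02929481573976398 [0.48914522 0.08033998 0.02164855]
lifted 0.029004147442602175
guard True [ 0.56646666 -0.34984725  0.02071017]
clock 11.8833 q6 2.5950901896406164
```

```bash
python3 - <<'E'
from h import *
from cell import manip,sensors,eyes
import pickle
transfer(manip,sensors,[.5027,-.0005],np.radians(7),0,-.04,.011)
manip.move_pose([.45,.0,.30],down(np.radians(98)))
c,T=wristcap(eyes,sensors);c["pose"]=T;pickle.dump(c,open("pics/w1.pkl","wb"))
cv2.imwrite("pics/w1.png",c["img"])
t=eyes.capture("top");cv2.imwrite("pics/top1.png",t["img"]);pickle.dump(t,open("pics/top1.pkl","wb"));print(sensors.sense()["clock"])
a=t["img"][140:280,160:480];a=cv2.resize(a,None,fx=2.4,fy=2.4,interpolation=cv2.INTER_CUBIC)
b=c["img"][60:290,:][:, :];cv2.imwrite("pics/v1.png",np.vstack([a,cv2.resize(b,(768,264))]))
E
```

```text
guard False
closed 0.029113686933886992 [0.50212209 0.01033898 0.02185884]
lifted 0.02928689745362127
guard True [ 0.4870738  -0.33771515  0.02090321]
clock 23.8667 q6 2.5320840148342616
27.5917
```

View pics/v1.png

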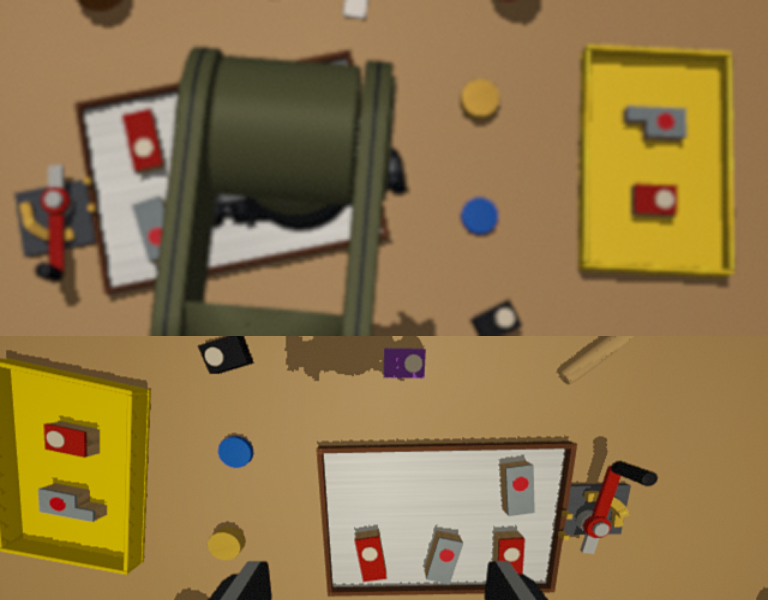

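Both bad blocks lie flat and face up, side by side in the tub, at (656,122) and (654,200) in the upper picture. The four good blocks and the bystanders look undisturbed. Next is the handle: I'll push it with closed fingers behind the post.

```bash
cat >> h.py <<'E'
TC=np.array([.536,.0895]);TYAW=np.radians(9.1)
HUB=TC+.176*np.array([-np.sin(TYAW),np.cos(TYAW)])
HUB=(HUB+np.array([.5074,.2617]))/2
def pp(t,d,flip=0):
    a=np.pi+TYAW-t
    p=HUB+.075*np.array([np.cos(a),np.sin(a)])-d*np.array([np.sin(a),-np.cos(a)])
    return p,down(a+flip)
E
python3 - <<'E'
from h import *
from cell import manip,planner,sensors
print(HUB,sensors.sense()["q"].round(2))
for f in(0,np.pi):
    for t,d in((.12,.036),(.8,.019),(1.55,.019)):
        p,r=pp(t,d,f);q=planner.solve_ik([*p,.06],r);print(f,t,p.round(3),None if q is None else np.round(q,2))
E
```

```text
[0.50778209 0.26249241] [-0.12 -0.37  2.   -0.    1.51 -1.83]
0 0.12 [0.434 0.224] [ 0.37 -0.04  2.15 -0.    1.03 -2.81]
0 0.8 [0.436 0.292] [ 0.49  0.04  2.07 -0.    1.03 -2.01]
0 1.55 [0.476 0.333] [ 0.52  0.16  1.94  0.    1.04 -1.23]
3.141592653589793 0.12 [0.434 0.224] [ 0.37 -0.04  2.15 -0.    1.03  0.33]
3.141592653589793 0.8 [0.436 0.292] [0.49 0.04 2.07 0.   1.03 1.13]
3.141592653589793 1.55 [0.476 0.333] [ 0.52  0.16  1.94 -0.    1.04  1.91]
```

```bash
python3 - <<'E'
from h import *
from cell import manip,sensors,eyes
import pickle
manip.close(40)
p,r=pp(.12,.036);manip.move_pose([*p,.13],r);manip.servo_line([*p,.06],speed=.2)
f0=sensors.sense()["force"]
for t in np.arange(.14,1.50,.12):
    p,r=pp(t,.019);g=manip.servo_line([*p,.06],speed=.06,rot=r,guard=25)
    s=sensors.sense();print(round(t,2),g,(s["force"]-f0).round(1),round(s["clock"],1))
    if g: break
c,T=wristcap(eyes,sensors);cv2.imwrite("pics/w2.png",c["img"])
s=eyes.capture("side");t=eyes.capture("top")
a=cv2.resize(s["img"][250:350,210:350],(420,300));b=cv2.resize(t["img"][170:270,140:280],(420,300))[:, :380]
cv2.imwrite("pics/v2.png",np.hstack([a[:, :420],b]))
E
```

```text
0.14 False [-0.8 -0.1 -0.6] 30.4
0.26 False [-0.4  0.4 -0.2] 30.7
0.38 False [ 0.3  0.7 -0.1] 31.0
0.5 False [0.5 0.2 0.2] 31.3
0.62 False [-0.8 -0.2 -0.2] 31.6
0.74 False [ 0.3  0.7 -0.7] 31.9
0.86 False [-0.4  0.1 -0.2] 32.3
0.98 False [-0.6  0.5  0.3] 32.6
1.1 False [ 0.5 -0.2  0.4] 32.9
1.22 False [0.3 0.4 0.5] 33.2
1.34 False [ 0.  -0.1  0.4] 33.5
1.46 False [-0.1  0.4  0. ] 33.8
```

View pics/v2.png

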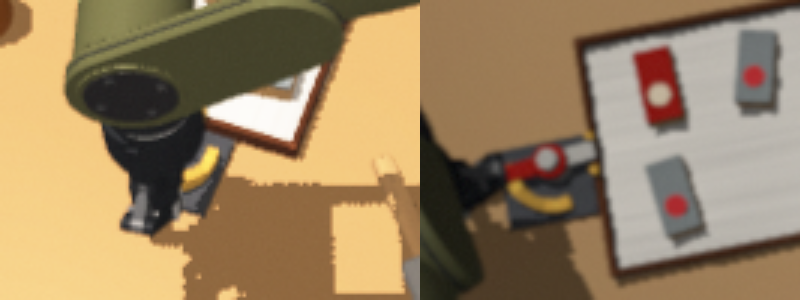

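The handle has swung round to about the tray's +y, seen at (520,165) in the right-hand crop. I'll press on to the stop with a guard, back off, then look.

```bash
python3 - <<'E'
from h import *
from cell import manip,sensors,eyes
import pickle
f0=sensors.sense()["force"]
for t in(1.54,1.62,1.7):
    p,r=pp(t,.019);g=manip.servo_line([*p,.06],speed=.03,rot=r,guard=12);print(t,g,(sensors.sense()["force"]-f0).round(1),sensors.sense()["tcp_pos"])
    if g: break
p,r=pp(1.5,.05);manip.servo_line([*p,.06],speed=.1);manip.servo_line([*p,.16],speed=.2)
manip.move_pose([.43,.10,.32],down(np.radians(98)))
c,T=wristcap(eyes,sensors);c["pose"]=T;pickle.dump(c,open("pics/w3.pkl","wb"))
t=eyes.capture("top");pickle.dump(t,open("pics/top3.pkl","wb"));s=eyes.capture("side")
im=c["img"];cv2.imwrite("pics/v3.png",np.vstack([cv2.resize(im[60:290],(768,276)),np.hstack([cv2.resize(s["img"][230:350,200:360],(384,288)),cv2.resize(t["img"][160:280,140:300],(384,288))])]))
print(sensors.sense()["clock"])
E
```

```text
1.54 False [-4.8 -0.5  1.7] [0.47390402 0.33217983 0.05959445]
1.62 True [-7.1 -0.   6. ] [0.47433338 0.33368721 0.05866489]
36.9167
```

View pics/v3.png

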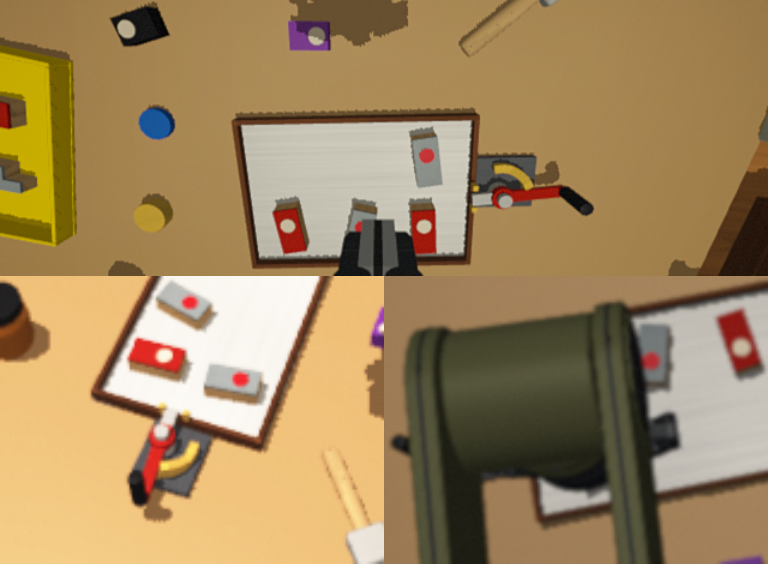

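The wrist view after backing off shows the red arm pointing along the tray's +y with the knob at (586,208) in the picture, off the cam. I'll measure turn and height from the data.

```bash
python3 - <<'E'
from h import *
import pickle
for n,px in(("w0",(500,178)),("w3",(488,233))):
    c=pickle.load(open(f"pics/{n}.pkl","rb"));K,T=c["intrinsics"],c["pose"];u,v=px
    zs=[]
    for dv in range(-6,7):
        for du in range(-8,9):
            z=c["depth"][v+dv,u+du]
            if z>0:
                P=T[:3,:3]@(np.array([(u+du-K[0,2])/K[0,0],(v+dv-K[1,2])/K[1,1],1])*z)+T[:3,3]; zs.append(P)
    zs=np.array(zs);zm=zs[:,2].max();top=zs[zs[:,2]>zm-.004];m=top.mean(0)
    d=m[:2]-HUB;print(n,"top z",zm.round(4),np.median(top[:,2]).round(4),m.round(4),"r",np.hypot(*d).round(4),"turn",round((np.pi+TYAW-np.arctan2(d[1],d[0])+np.pi)%(2*np.pi)-np.pi,3))
# good blocks & tub check
for n in("w0","w3"):
    c=pickle.load(open(f"pics/{n}.pkl","rb"));K,T=c["intrinsics"],c["pose"];h,s,v=cv2.split(cv2.cvtColor(c["img"],cv2.COLOR_BGR2HSV))
    m=((((h<8)|(h>172))&(s>130)&(v>80))*255).astype(np.uint8)
    for k in cv2.findContours(m,cv2.RETR_EXTERNAL,cv2.CHAIN_APPROX_NONE)[0]:
        if cv2.contourArea(k)>80: x=rect(K,T,k,.03);print(n,x[0].round(3),round(x[1]),round(x[2]),round(x[3]))
t=pickle.load(open("pics/w1.pkl","rb"));K,T=t["intrinsics"],t["pose"]
z=t["depth"]
for u,v in((60,138),(52,205),(50,170)): 
    print("tub z",(T[:3,:3]@(np.array([(u-K[0,2])/K[0,0],(v-K[1,2])/K[1,1],1])*z[v,u])+T[:3,3]).round(3))
E
```

```text
w0 top z 0.0866 0.0845 [0.4323 0.2616 0.0845] r 0.0755 turn 0.147
w3 top z 0.0835 0.0816 [0.4882 0.3358 0.0815] r 0.0759 turn 1.469
w0 [ 0.702 -0.188] 47 24 70
w0 [0.572 0.099] 16 14 -82
w0 [0.568 0.178] 61 29 12
w0 [0.59  0.011] 60 30 17
w0 [0.485 0.08 ] 17 16 -67
w0 [0.469 0.163] 16 15 -82
w0 [0.503 0.   ] 41 29 8
w0 [0.48  0.269] 86 28 -2
w3 [ 0.831 -0.279] 187 61 -39
w3 [ 0.706 -0.183] 49 31 53
w3 [0.568 0.178] 61 30 12
w3 [0.59  0.011] 60 30 17
w3 [0.503 0.293] 82 29 -82
w3 [0.468 0.163] 16 16 -35
w3 [ 0.489 -0.32 ] 29 9 -9
tub z [ 0.472 -0.336  0.019]
tub z [ 0.564 -0.347  0.031]
tub z [ 0.523 -0.365  0.005]
```

```bash
python3 -c "
from cell import ticket,sensors
print(sensors.sense()['clock'],ticket.finish_job())"
```

```text
the job is handed in; nothing more can be done
36.9167 None
```

The job is done and handed in at 36.9 s, with the arm parked clear. Both bad blocks are in the scrap tub and the red fastener handle is down in its low notch.

- **Blocks:** I put the chipped (grey) block and then the short (red) block in the tub. The camera shows them flat, face up and side by side, about 80 mm between centres. The chipped block's top reads 31 mm above the bench, close to the 29 mm expected. My height reading for the short block (19 mm) seems to have landed on its side wall, so only the pictures show that it lies flat.
- **Good blocks:** The two red ones measure the same position and angle before and after. For the two grey ones, one had its centre dot re-measured within 1 mm and the other I checked only by eye. No bystander looked moved in the pictures.
- **Fastener:** I pushed the handle clockwise over the cam to its stop, where a force limit ended the push, and backed off. The turn measured 1.47 rad, inside the notch range of 1.45 to 1.5. The post's top went from 84.5 to 81.6 mm, which is the expected 3 mm drop.
- **Other readings:** The wrist force stayed near zero during most of the push instead of the roughly 3 N expected, but the images confirm the handle moved.

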